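Level a round specimen mount with the toggle clamp

TASK

Press the round specimen mount level before it goes under the microscope: swing the ball handle of the toggle clamp whose nest holds it all the way over until the clamp snaps past centre and locks down on the mount, and keep it clamped for about two seconds. Then swing the handle all the way back so that the clamp arm stands up clear, leaving the mount lying in its nest. Leave alone the other clamp, which holds the square mount.

Things in the scene. Friction and masses are not known exactly. Their poses are not given: they have to be found in the camera images.
- clamp: Fixture to use, fixed to the table: aluminium plate 190 x 90 x 12 mm (x -75 to +115 mm) with steel toggle clamp and round nest. Origin at table height, z up, x from the handle end to the nest (centred at x = 80 mm). Handle hinge parallel to y at x = -40, z = 62 mm, between side plates 74 mm high. Its twin on the other side of the robot's x axis (sides by chance) holds a square mount.
- ball (a point): Centre of the black ball, 28 mm in diameter, on the end of the handle (12 mm rod), 100 mm from the hinge axis. In the frame of clamp: x = -105, z = 138 mm when fully back; x = -40, z = 162 mm when upright; x = +19, z = 143 mm when fully over. Nothing else within 60 mm of it in these places. The handle is moved by pushing the ball from behind or from the nest side; no grip is needed.
- handle (a joint): Angle of the handle: 0 = fully back (stop), leaning 0.7 rad away from the nest, clamp open; grows as the ball swings over towards the nest; 0.7 = upright; 1.25 = dead centre; 1.33 = fully over (stop), locked, leaning 0.63 rad to the nest. From about 1.05 the sprung pad presses the mount: about 3 N at the ball to pass centre either way (past it, it snaps on), elsewhere 1 to 2 N. Stays where it is left.
- clamp_arm: Clamp arm, steel bar 12 x 12 mm driven by the handle; rubber pad 20 mm wide, 87 mm from the arm's hinge. Stands upright, up to 160 mm above the table, when the handle is fully back; lies level, pad on the mount, when fully over. Origin on its hinge axis (x = -7, z = 60 mm in clamp), x along the bar to the pad end, y the hinge axis.
- round_mount: The round specimen mount, a loose black resin disc 40 mm in diameter, 22 mm high. Origin at the centre of its underside, z its axis, up. It lies in the nest of clamp, its top 39 mm above the table.
- nest (a point): Centre of the floor of the nest of clamp, 17 mm above the table; the nest's ring has an inner diameter of 46 mm and rises 8 mm above this floor.
- spare_handle (a joint): Angle of the handle of the other, identical clamp, the one with the square mount; 0 = fully back, as it stands. To be left alone.
Mind the look-alikes: they are no part of the job. What is shaped like the part that bears spare_handle but purple or red is not meant.

How it is judged (in metres and radians):
On the way:
1. the clamp is over centre (handle past 1.28 rad) with its pad pressing on the round mount (over 2 N), for 1 s (value of joint handle above 1.28 rad and contact force between clamp_arm and round_mount above 2 N), for 1 s.
At the end, for the whole second after the job is handed in: After the clamping, the handle is back within 0.17 rad (10 degrees) of fully open, the round mount lies flat in its nest (centre within 10 mm of the nest's, tilt under 0.1 rad, less than 5 mm off the floor) at rest, and the other clamp is still open (value of joint each of handle, spare_handle below 0.17 rad and horizontal distance between round_mount and nest below 0.01 m and angle between round_mount's own z axis and vertical below 0.1 rad and z of round_mount in the frame of nest below 0.005 m and linear speed of round_mount below 0.02 m/s); the robot touches nothing.
It fails at once if the handle of the other clamp is swung by more than 0.17 rad (value of joint spare_handle above 0.17 rad).
It also fails if it takes over 45 s, if anything falls off the work surface, if the arm or the gripper's body presses on something with over 40 N, if the wrist force passes 120 N, or if a joint passes its speed limit or range.

ROBOT

A 6-joint arm with a two-finger parallel gripper is mounted at the origin on the work surface. World frame = base frame: x ahead of the robot, y to its left, z up, the work surface at z = 0. Lengths are in m, angles in degrees, forces in N, time in s.
With the tool pointing down it reaches from about 0.4 to 0.825 m from the base axis. Payload 7 kg.
Tool frame: the origin (TCP) lies midway between the tips of the shut fingers; the grasp point (between the pads) lies hold_point_z behind it (hold_point_z is the distance from the TCP to the grasp point, in m); z points along the fingers, y is the line along which they close (so a half turn about z gives the same grasp; the last joint's range is limited). The gripper opens to 88 mm and grips with 3 to 60 N. Pads are 19 mm wide; open, the fingers measure 130 mm over their backs; the gripper's body (78 mm by 193 mm) begins 47 mm behind the grasp point.
Start: joints at [-56.03, 20.546, 0.682, 0, -70.136, -16.507], TCP at [0.203, -0.644, 0.227] pointing down, gripper open.
Joint ranges: [-176.03, 176.03], [-82.01, 121.73], [-58.28, 71.71], [-173.87, 95.51], [-174.79, -0.11], [-173.66, 173.66]. Speed limits (degrees/s): [136.94, 136.94, 172.46, 180, 180, 180].

INTERFACE

Orientations are given as [roll, pitch, yaw] about the fixed x, y, z axes, in that order (R = Rz(yaw) Ry(pitch) Rx(roll)).
In Python, from plant import * gives the robot as it stands.
- The arm moves only by the tool step_arm, never from a script. Its argument "steps" is a list that holds one entry, the list of rows, each a list of 6 numbers: the shift along the tool's x, y, z scaled (see below), then the turn, a rotation vector about the tool's x, y, z scaled (see below). In form: [[[tx, ty, tz, wx, wy, wz], ...]]. A call has 1 to 20 rows; each row is the pose to reach, as a shift and turn from the pose commanded when the call began, along the tool's axes at that moment; what a row does not reach only later rows make up. The controller multiplies each number of a shift by 100 mm and each number of a turn by 0.5 rad. A row lasts 1/10 s, in which the tool goes at most 50 mm and 8.59 degrees, less where a joint would pass 70% of its speed; a pose out of reach is approached as far as the arm can. A call with a number of a shift or a turn outside -1 to 1 is refused whole. A call with a gripper value outside its range is refused whole. "jaw" is the closure in counts, from 0 (fully open) to 255 (shut), set as the call begins (left out, the last holds). The fingers move at their own pace and stop on an object; the grip force is fixed at half the most. Time passes only in rows, so rows that repeat a pose let the fingers close. It gives the time, the measured TCP pose, the force, the opening and the grip force at its end, in the units of the state.
- get_obs(): the state, without advancing time (a new reading comes with each control period).
- snapshot(name): name is "scene" or "top" or "wrist"; returns (picture, depth): 480x640x3 uint8, red, green, blue; 480x640 float32, m along the optical axis (not along the pixel's ray), 0 where there is no reading.
- calibration(name): a dict with "mtx" (3x3 intrinsics, pixels), "rvec" (rotation vector, rad) and "tvec" (3), from world to camera coordinates, as OpenCV has them. Camera axes: x right, y down, z forward; pixel columns grow to the right and rows downward; lengths in m; the calibration is good to about 2 mm. A picture is of the moment at which its call begins: read the wrist's pose just before it. calibration takes no time and is no camera call; for the wrist camera it gives the pose at the moment of the call.
- close_job(): hands the job in; it is judged then, once.
The state is a dict: "clock": time; "joint_pos": joint angles; "qvel": joint speeds; "tau": joint torques, N m; "tool_pos": TCP position; "orientation": TCP orientation; "force": force on the tool from outside, world axes, zero at the start; "moment": the same for the moment, N m; "opening": finger opening in m; "gripper_force": force on a finger pad.
Only numpy, scipy, OpenCV 4.12 (cv2) and the standard library are available. Lean on these libraries where they do the work, as an engineer would, in place of code of your own. Each camera call takes 0.05 s, during which the arm holds its last target. There are 200 camera calls.

## Working session

There is one attempt and no reset: what is moved stays moved. The work goes in short steps, Python scripts to look and compute and a tool call to move; the robot and the scene stay as the last step left them, time stands still between calls to the robot, and variables do not carry over. Pictures are saved under pics/ and viewed, at most 10 in all, crops included, and the job is handed in when it is done.

Besides the shell and the picture viewer there is one more tool, called after "Call:" in YAML: its name, and indented under it one key for each argument. step_arm: Moves the arm, as the interface text tells. Its arguments: {"type":"object","properties":{"steps":{"type":"array","items":{"type":"array","items":{"type":"array","items":{"type":"number","minimum":-1,"maximum":1}}}},"jaw":{"type":"number"}},"required":["steps"]}

```bash
mkdir -p pics
cat > h.py <<'E'
from plant import *
import numpy as np, cv2
def cam(n):
    c=calibration(n); R=cv2.Rodrigues(np.array(c["rvec"],float))[0]; return np.array(c["mtx"]),R,np.array(c["tvec"],float).ravel()
def pt(n,u,v,d):
    K,R,t=cam(n); p=np.linalg.inv(K)@np.array([u,v,1])*d; return R.T@(p-t)
def plane(n,u,v,z):
    K,R,t=cam(n); r=R.T@np.linalg.inv(K)@np.array([u,v,1]); o=-R.T@t; return o+r*(z-o[2])/r[2]
E
python3 - <<'E'
from h import *
for n in ("scene","top"):
    p,d=snapshot(n); cv2.imwrite(f"pics/{n}.png",p[:,:,::-1]); np.save(n+"_d.npy",d); np.save(n+"_p.npy",p)
o=get_obs(); print(o["clock"],o["tool_pos"],o["orientation"])
E
```

```text
0.1 [ 0.20241458 -0.64346911  0.22570758] [ 1.79913266e+02 -8.12127183e-03 -1.62540060e+02]
```

View pics/top.png

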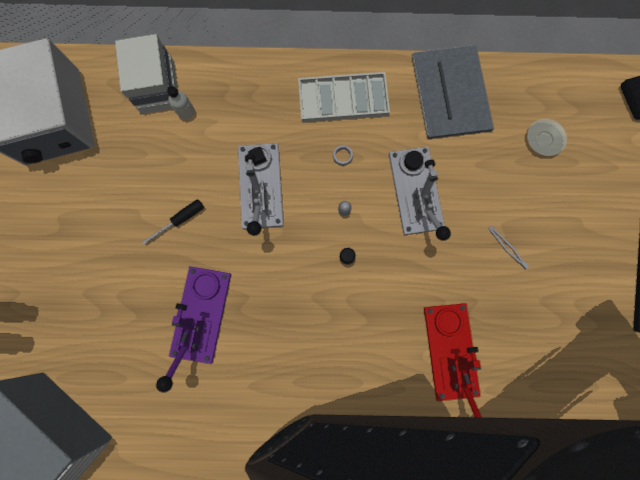

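View pics/scene.png

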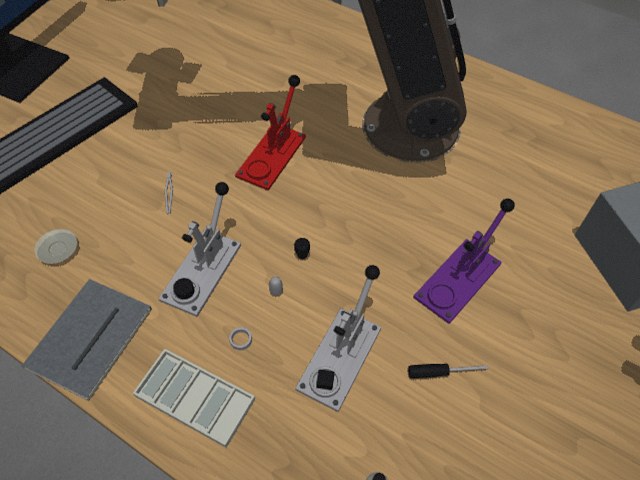

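The top view shows the round mount at about (413,160) with its ball at (443,233). The square mount is in the left grey clamp at (258,156), with its ball at (254,228). Next I'll measure the clamp.

Run:
```python
from h import *
p=np.load("top_p.npy").astype(int);d=np.load("top_d.npy")
def dark(u,v,r=14):
    m=np.zeros(p.shape[:2],np.uint8); m[v-r:v+r,u-r:u+r]=(p[v-r:v+r,u-r:u+r].max(2)<45)
    n,l,s,c=cv2.connectedComponentsWithStats(m); i=1+np.argmax(s[1:,4]); 
    (x,y),R=cv2.minEnclosingCircle(np.argwhere(l==i)[:,::-1].astype(np.float32))
    return c[i],(x,y),R,s[i]
for nm,u,v,z in(("ball",443,233,.138),("mount",413,160,.039),("ball2",254,228,.138)):
    c,cc,R,s=dark(u,v); print(nm,c,cc,R,s,plane("top",*cc,z).round(4),pt("top",*cc,d[int(cc[1]),int(cc[0])]).round(4))
# plate mask: grey, bright, right clamp
roi=np.zeros(p.shape[:2],np.uint8); roi[140:245,380:455]=1
m=((p.max(2)-p.min(2)<25)&(p.min(2)>110)).astype(np.uint8)*roi
n,l,s,c=cv2.connectedComponentsWithStats(m);i=1+np.argmax(s[1:,4])
r=cv2.minAreaRect(np.argwhere(l==i)[:,::-1].astype(np.float32)); b=cv2.boxPoints(r)
print(r); [print(plane("top",*q,.012).round(4)) for q in b]; print("centre",plane("top",*r[0],.012).round(4))
K,R,t=cam("top"); print("cam",-R.T@t)
```

```text
ball [442.66216216 232.7972973 ] (442.6388854980469, 232.72222900390625) 6.858735084533691 [436 226  14  14 148] [ 0.4993 -0.1842  0.138 ] [ 0.4965 -0.1804  0.1518]
mount [413.24637681 160.25362319] (413.53277587890625, 160.40164184570312) 9.720073699951172 [404 151  19  20 276] [ 0.6776 -0.1526  0.039 ] [ 0.6771 -0.1523  0.0405]
ball2 [253.61589404 227.68874172] (253.40383911132812, 227.8076934814453) 6.992413520812988 [247 221  14  14 151] [0.5019 0.1702 0.138 ] [0.4986 0.1675 0.1543]
((415.6486511230469, 189.89190673828125), (83.18588256835938, 39.45575714111328), 80.53767395019531)
[ 0.7061 -0.1044  0.012 ]
[ 0.7232 -0.1919  0.012 ]
[ 0.5358 -0.2172  0.012 ]
[ 0.5199 -0.1326  0.012 ]
centre [ 0.6197 -0.1617  0.012 ]
cam [0.33560394 0.03620638 0.94964854]
```

Call:
step_arm:
  steps:
    - [[-0.31,0.3,-0.1,0,0,0],[-0.62,0.6,-0.2,0,0,0],[-0.93,0.9,-0.3,0,0,0],[-0.93,0.9,-0.3,0,0,0]]
  jaw: 255

```text
clock: 0.5
tool_pos: [0.2663, -0.5273, 0.2585]
orientation: [-179.9, 0.1, -162.3]
force: [0.1, -0.5, 0.6]
opening: 0.0607
gripper_force: 0.0
```

Call:
step_arm:
  steps:
    - [[-0.31,0.3,0,0,0,0],[-0.62,0.6,0,0,0,0],[-0.93,0.9,0,0,0,0],[-0.93,0.9,0,0,0,0]]

```text
clock: 0.9
tool_pos: [0.3275, -0.4132, 0.2567]
orientation: [180.0, 0.1, -162.3]
force: [-0.0, -0.2, 0.0]
opening: 0.0295
gripper_force: 0.0
```

Call:
step_arm:
  steps:
    - [[-0.31,0.3,0,0,0,0],[-0.62,0.6,0,0,0,0],[-0.93,0.9,0,0,0,0],[-0.93,0.9,0,0,0,0]]

```text
clock: 1.3
tool_pos: [0.3893, -0.2998, 0.2566]
orientation: [180.0, 0.0, -162.3]
force: [-0.3, -0.5, 0.3]
opening: 0.0013
gripper_force: 0.0
```

Call:
step_arm:
  steps:
    - [[-0.31,0.3,0,0,0,0.1],[-0.62,0.6,0,0,0,0.2],[-0.93,0.9,0,0,0,0.28],[-0.93,0.9,0,0,0,0.28],[-0.93,0.9,0,0,0,0.28],[-0.93,0.9,0,0,0,0.28]]

```text
clock: 1.9
tool_pos: [0.449, -0.1895, 0.2563]
orientation: [180.0, -0.0, -170.6]
force: [0.1, 0.4, 0.3]
opening: 0.0006
gripper_force: 0.0
```

Run:
```python
from h import *
o=get_obs(); print(o["clock"],o["tool_pos"],o["orientation"],o["force"],o["opening"])
p,d=snapshot("wrist"); cv2.imwrite("pics/w1.png",p[:,:,::-1])
p,d=snapshot("top"); cv2.imwrite("pics/t1.png",p[:,:,::-1])
K,R,t=cam("wrist"); print(-R.T@t)
```

```text
1.9 [ 0.44896904 -0.18953842  0.25630372] [ 1.79995812e+02 -4.18133391e-02 -1.70571053e+02] [0.05062861 0.42851486 0.34985457] 0.0006161122709244982
[ 0.3682101  -0.20333497  0.4147123 ]
```

View pics/w1.png

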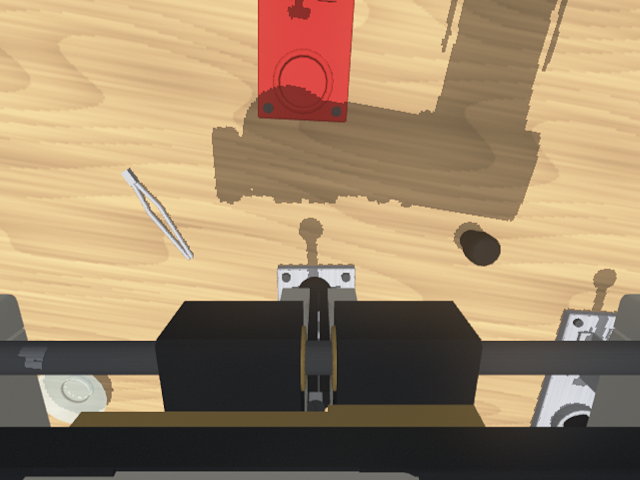

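The wrist view shows the clamp plate edge centred at (316,268) and parallel to the fingers, so the alignment is good. Now I'll descend behind the ball.

Call:
step_arm:
  steps:
    - [[0,0,0.4,0,0,0],[0,0,0.8,0,0,0],[0,0,1,0,0,0],[0,0,1,0,0,0]]

```text
clock: 2.4
tool_pos: [0.4468, -0.1896, 0.1538]
orientation: [179.9, -0.3, -170.7]
force: [-0.2, -0.7, 0.5]
opening: 0.0008
gripper_force: 0.0
```

Call:
step_arm:
  steps:
    - [[0,0,0.12,0,0,0],[0,0,0.23,0,0,0],[0,0,0.23,0,0,0],[0,0,0.23,0,0,0]]

```text
clock: 2.8
tool_pos: [0.4496, -0.189, 0.1339]
orientation: [-180.0, 0.0, -170.6]
force: [0.2, -0.4, -0.2]
opening: 0.0006
gripper_force: 0.0
```

Run:
```python
from h import *
o=get_obs(); print(o["clock"],o["tool_pos"],o["force"])
p,d=snapshot("scene"); cv2.imwrite("pics/s1.png",cv2.resize(p[100:340,60:380,::-1],(800,600)))
```

```text
2.8 [ 0.44957267 -0.18895923  0.13388359] [ 0.16801669 -0.41269176 -0.15219831]
```

View pics/s1.png

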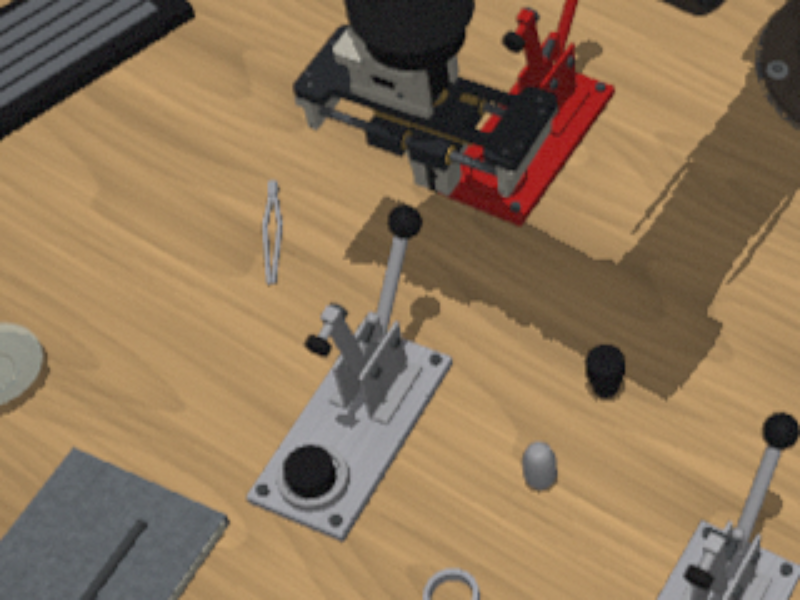

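Call:
step_arm:
  steps:
    - [[-0.08,0,0,0,0,0],[-0.16,0,0,0,0,0],[-0.22,0,0,0,0,0],[-0.27,0,-0.03,0,0,0],[-0.32,0,-0.06,0,0,0],[-0.37,0,-0.09,0,0,0],[-0.42,0,-0.11,0,0,0],[-0.47,0,-0.135,0,0,0],[-0.52,0,-0.155,0,0,0],[-0.57,0,-0.175,0,0,0],[-0.62,0,-0.19,0,0,0],[-0.67,0,-0.2,0,0,0],[-0.72,0,-0.21,0,0,0],[-0.77,0,-0.22,0,0,0],[-0.82,0,-0.225,0,0,0],[-0.88,0,-0.23,0,0,0],[-0.88,0,-0.23,0,0,0]]

```text
clock: 4.55
tool_pos: [0.537, -0.1743, 0.1565]
orientation: [-180.0, 0.0, -170.5]
force: [-0.1, 0.6, -0.5]
opening: 0.0005
gripper_force: 0.0
```

Run:
```python
from h import *
o=get_obs(); print(o["clock"],o["tool_pos"],o["force"])
p,d=snapshot("scene"); cv2.imwrite("pics/s2.png",cv2.resize(p[100:340,60:380,::-1],(800,600)))
```

```text
4.55 [ 0.53704182 -0.17428318  0.15650272] [-0.10832052  0.64804969 -0.53495873]
```

View pics/s2.png

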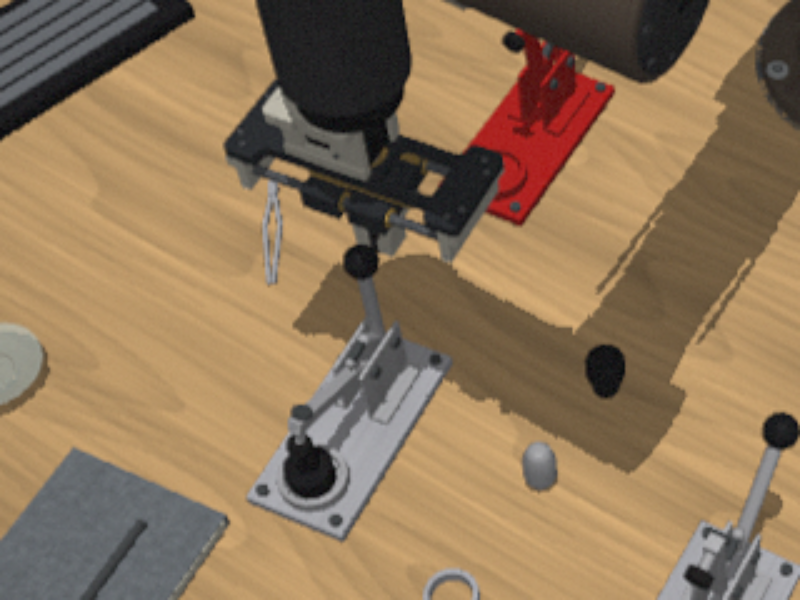

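The ball is upright at (361,262) and the clamp arm is nearly down. I'll continue slowly over centre.

Call:
step_arm:
  steps:
    - [[-0.05,0,0,0,0,0],[-0.1,0,0.01,0,0,0],[-0.15,0,0.015,0,0,0],[-0.2,0,0.02,0,0,0],[-0.25,0,0.03,0,0,0],[-0.3,0,0.045,0,0,0],[-0.35,0,0.06,0,0,0],[-0.4,0,0.08,0,0,0],[-0.44,0,0.1,0,0,0],[-0.47,0,0.12,0,0,0],[-0.5,0,0.14,0,0,0],[-0.52,0,0.15,0,0,0],[-0.54,0,0.16,0,0,0]]

```text
clock: 5.9
tool_pos: [0.5897, -0.1655, 0.1404]
orientation: [180.0, 0.0, -170.6]
force: [-0.1, -0.3, 0.0]
opening: 0.0001
gripper_force: 0.0
```

Call:
step_arm:
  steps:
    - [[-0.02,0,0.01,0,0,0],[-0.04,0,0.03,0,0,0],[-0.05,0,0.03,0,0,0],[-0.05,0,0.03,0,0,0]]

```text
clock: 6.3
tool_pos: [0.5945, -0.1647, 0.1375]
orientation: [-180.0, -0.0, -170.6]
force: [-0.7, -0.2, 0.3]
opening: 0.0004
gripper_force: 0.0
```

Run:
```python
from h import *
o=get_obs(); print(o["clock"],o["tool_pos"],o["force"])
p,d=snapshot("scene"); cv2.imwrite("pics/s3.png",cv2.resize(p[100:340,60:380,::-1],(800,600)))
```

```text
6.3 [ 0.59451067 -0.1646982   0.13749491] [-0.65892912 -0.16096508  0.29796791]
```

View pics/s3.png

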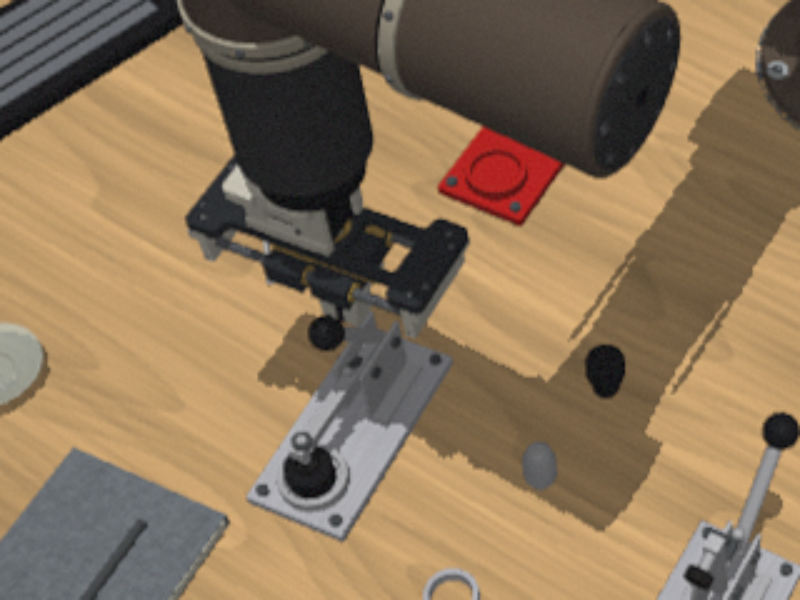

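The ball is at crop position (326,333), with the arm level on the mount. I'll measure the ball to confirm it's past centre.

Run:
```python
from h import *
K,R,t=cam("scene"); o=-R.T@t
r=R.T@np.linalg.inv(K)@np.array([190.4,233.2,1]); 
a=np.radians(9.5); C=np.array([.600,-.165,0]); M=np.array([[np.cos(a),np.sin(a),0],[-np.sin(a),np.cos(a),0],[0,0,1]])
# intersect ray with clamp plane y=0
oc=M@(o-C); rc=M@r
print("y=0 plane:",(oc-rc*oc[1]/rc[1]).round(4))
p,d=snapshot("scene"); D=d[233,190]; c=o+r*D; n=r/np.linalg.norm(r)
print("depth:",(M@(c+n*.014-C)).round(4))
for th in(1.2,1.25,1.33):
    w=C+M.T@np.array([-.04+.1*np.sin(th-.7),0,.062+.1*np.cos(th-.7)]); q=K@(R@w+t); print(th,q[:2]/q[2])
```

```text
y=0 plane: [ 0.0232 -0.      0.1455]
depth: [ 0.0201 -0.0029  0.1398]
1.2 [194.11597477 225.96057032]
1.25 [193.17583105 228.40802493]
1.33 [191.78243742 232.35019601]
```

It is fully over and locked. I'll hop to the nest side while it stays clamped.

Call:
step_arm:
  steps:
    - [[0.08,0,0,0,0,0],[0.15,0,0,0,0,0],[0.15,0,-0.2,0,0,0],[0.15,0,-0.4,0,0,0],[0.15,0,-0.6,0,0,0],[0.15,0,-0.6,0,0,0],[0.15,0,-0.6,0,0,0],[0.15,0,-0.6,0,0,0],[0.15,0,-0.6,0,0,0],[0.15,0,-0.6,0,0,0]]

```text
clock: 7.4
tool_pos: [0.5792, -0.1672, 0.1969]
orientation: [180.0, -0.1, -170.6]
force: [-0.2, 0.2, 0.6]
opening: 0.0003
gripper_force: 0.0
```

Call:
step_arm:
  steps:
    - [[-0.2,0,0,0,0,0],[-0.4,0,0,0,0,0],[-0.6,0,0,0,0,0],[-0.8,0,0,0,0,0],[-0.9,0,0,0,0,0],[-0.9,0,0,0,0,0],[-0.9,0,0,0,0,0],[-0.9,0,0.2,0,0,0],[-0.9,0,0.4,0,0,0],[-0.9,0,0.58,0,0,0],[-0.9,0,0.58,0,0,0],[-0.9,0,0.58,0,0,0]]

```text
clock: 8.6
tool_pos: [0.668, -0.1527, 0.1403]
orientation: [-180.0, -0.0, -170.6]
force: [-0.2, 0.0, -0.3]
opening: 0.0001
gripper_force: 0.0
```

Run:
```python
from h import *
o=get_obs(); print(o["clock"],o["tool_pos"],o["force"])
p,d=snapshot("scene"); cv2.imwrite("pics/s4.png",cv2.resize(p[100:340,60:380,::-1],(800,600)))
```

```text
8.6 [ 0.66796431 -0.15268834  0.14025097] [-0.16009169  0.00759684 -0.25965763]
```

View pics/s4.png

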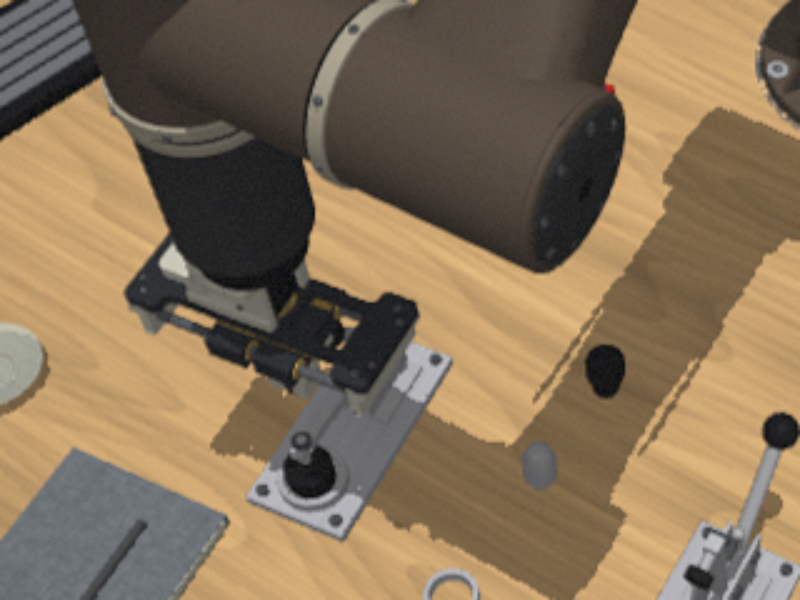

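Still clamped after more than 2 s. Now I'll push the ball back.

Call:
step_arm:
  steps:
    - [[0.1,0,0,0,0,0],[0.2,0,0,0,0,0],[0.25,0,0,0,0,0],[0.28,0,-0.01,0,0,0],[0.31,0,-0.03,0,0,0],[0.34,0,-0.05,0,0,0],[0.38,0,-0.07,0,0,0],[0.42,0,-0.09,0,0,0],[0.46,0,-0.1,0,0,0],[0.51,0,-0.12,0,0,0],[0.56,0,-0.14,0,0,0],[0.61,0,-0.15,0,0,0],[0.66,0,-0.16,0,0,0],[0.72,0,-0.17,0,0,0],[0.78,0,-0.18,0,0,0],[0.84,0,-0.18,0,0,0],[0.9,0,-0.18,0,0,0],[0.95,0,-0.175,0,0,0],[1,0,-0.17,0,0,0]]

```text
clock: 10.55
tool_pos: [0.5691, -0.1689, 0.1564]
orientation: [180.0, -0.0, -170.6]
force: [1.8, -0.6, 0.8]
opening: 0.0004
gripper_force: 0.6
```

Call:
step_arm:
  steps:
    - [[0.05,0,0.01,0,0,0],[0.1,0,0.02,0,0,0],[0.15,0,0.035,0,0,0],[0.2,0,0.05,0,0,0],[0.25,0,0.07,0,0,0],[0.3,0,0.095,0,0,0],[0.35,0,0.12,0,0,0],[0.39,0,0.14,0,0,0],[0.43,0,0.17,0,0,0],[0.46,0,0.19,0,0,0],[0.49,0,0.2,0,0,0],[0.49,0,0.2,0,0,0]]

```text
clock: 11.75
tool_pos: [0.5227, -0.1767, 0.137]
orientation: [-180.0, 0.2, -170.5]
force: [4.1, 1.6, -0.3]
opening: 0.0002
gripper_force: 2.1
```

Call:
step_arm:
  steps:
    - [[-0.1,0,0,0,0,0],[-0.15,0,0,0,0,0],[-0.15,0,-0.3,0,0,0],[-0.15,0,-0.6,0,0,0],[-0.15,0,-0.9,0,0,0],[-0.15,0,-1,0,0,0],[-0.15,0,-1,0,0,0],[-0.15,0,-1,0,0,0]]

```text
clock: 12.55
tool_pos: [0.5356, -0.1742, 0.2353]
orientation: [180.0, -0.1, -170.6]
force: [0.1, 0.4, -0.4]
opening: 0.0002
gripper_force: 0.0
```

Run:
```python
from h import *
o=get_obs(); print(o["clock"],o["tool_pos"],o["force"],abs(np.array(o["qvel"])).max())
p,d=snapshot("scene"); cv2.imwrite("pics/s5.png",cv2.resize(p[100:340,60:380,::-1],(800,600)))
K,R,t=cam("scene"); C=np.array([.600,-.165,0]);a=np.radians(9.5)
for th in(0,.1,.2):
    s=-.04+.1*np.sin(th-.7); q=K@(R@(C+[s*np.cos(a),s*np.sin(a),.062+.1*np.cos(th-.7)])+t); q=q[:2]/q[2]; print(th,(q-[60,100])*2.5)
```

```text
12.55 [ 0.53560234 -0.17419158  0.23534887] [ 0.09298653  0.36062473 -0.38186694] 0.8044903307170151
0 [408.10958814 219.94612093]
0.1 [402.40989045 222.18504821]
0.2 [396.41079753 225.61747287]
```

View pics/s5.png

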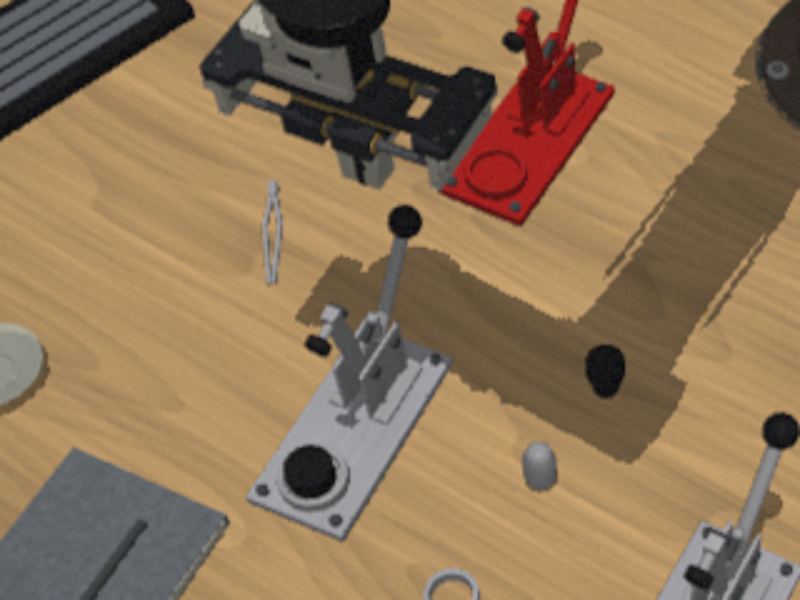

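The ball is back at (404,222), the same as at the start. The mount lies in its nest at (310,472), the arm is up, and the robot is clear.

```bash
python3 -c "
from plant import *
print(close_job())"
```

```text
the job is handed in; nothing more can be done
None
```

I clamped the round mount past centre for over 2 s, then swung the handle fully back and left the mount in its nest; the other clamp was not touched, and the job is handed in at about 12.6 s, with no verdict returned.

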